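# Lock the carving panel in its jig

### The arm

A 6-joint arm with a two-finger parallel gripper is mounted at the origin on the work surface. World frame = base frame: x ahead of the robot, y to its left, z up, the work surface at z = 0. Lengths are in mm, angles in rad, forces in N, time in s.
With the tool pointing down it reaches from about 325 to 900 mm from the base axis. Payload 3.5 kg.
Tool frame: the origin (TCP) lies on the centre line of the jaws, within the pads' length; the fingertips stand 11 mm ahead of it and the grasp point (between the pads) lies 8 mm behind it; z points along the fingers, y is the line along which they close (so a half turn about z gives the same grasp; the last joint's range is limited). The gripper opens to 85 mm and grips with 20 to 120 N. Pads are 22 mm wide; open, the fingers measure 114 mm over their backs; the gripper's body (76 mm by 85 mm) begins 54 mm behind the grasp point. The pads swing forward as they close: fully open they stand 13 mm farther back than shut.
Start: joints at [1.204, 0.276, -0.026, 1.268, 0, 1.467], TCP at [162.976, 603.374, 216.013] pointing down, gripper open.
Joint ranges: [-3.12, 3.12], [-0.85, 1.88], [-1.08, 1.24], [-1.95, 2.15], [-1.57, 1.53], [-3.14, 3.14]. Speed limits (rad/s): [2.57, 2.57, 3.14, 3.14, 3.14, 3.14].

### API

Orientations are given as a unit quaternion [x, y, z, w].
In Python, from cell import r gives the robot as it stands.
- The arm moves only by the shell command python3 -m handwheel 'ROWS'. ROWS is JSON, a list of rows, each a list of 7 numbers: the shift along the tool's x, y, z in units of 60 mm (1.0 is 60 mm), then the turn, a rotation vector about the tool's x, y, z in units of 10 degrees (1.0 is 10 degrees), then the closure, from -1 (fully open) to 1 (shut), so that 0 is half open. A call has 1 to 12 rows; each row is the pose to reach, as a shift and turn from the pose commanded when the call began, along the tool's axes at that moment; what a row does not reach only later rows make up. A row lasts 1/8 s, in which the tool goes at most 62.5 mm and 10.7 degrees, less where a joint would pass 70% of its speed; a pose out of reach is approached as far as the arm can. A call with a gripper value outside its range is refused whole. The fingers move at their own pace and stop on an object; the grip force is fixed at half the most. Time passes only in rows, so rows that repeat a pose let the fingers close. It gives the time, the measured TCP pose, the force, the opening and the grip force at its end, in the units of the state.
- r.get_state(): the state, without advancing time (a new reading comes with each control period).
- r.camera(name): name is "scene" or "top" or "wrist"; returns the picture (420x560x3 uint8, red, green, blue); there is no depth.
- r.camera_model(name): a dict with "fx", "fy", "cx", "cy" (pixels), "view" (4x4, takes a point from world to camera coordinates). Camera axes: x right, y up, looking along -z (the intrinsics and any distortion apply to the point x, -y, -z); pixel columns grow to the right and rows downward; lengths in mm; the calibration is good to about 2 mm. A picture is of the moment at which its call begins: read the wrist's pose just before it. camera_model takes no time and is no camera call; for the wrist camera it gives the pose at the moment of the call.
- r.job_done(): hands the job in; it is judged then, once.
The state is a dict: "clock": time; "joints": joint angles; "qvel": joint speeds; "joint_efforts": joint torques, N m; "tool_pos": TCP position; "ee_rot": TCP orientation; "contact_force": force on the tool from outside, world axes, zero at the start; "torque": the same for the moment, N m; "finger_gap": finger opening in mm; "finger_force": force on a finger pad.
Only numpy, scipy, OpenCV 4.12 (cv2) and the standard library are available. Lean on these libraries where they do the work, as an engineer would, in place of code of your own. Each camera call takes 0.05 s, during which the arm holds its last target. There are 200 camera calls.

### The job

Lock the carving panel into its jig: with one fingertip press the spring catch's plate down and keep it down while the other fingertip pushes the thumb tab, sliding the bolt fully home over the panel's edge. Then let go so that the catch springs back up and locks the bolt. Only press and push: do not pinch, lift or move the panel or any of the tools and other things lying about.

Things in the scene. Friction and masses are not known exactly. Their poses are not given: they have to be found in the camera images.
- jig: Carving jig fixed on the table: dark wooden bed 390 x 210 x 8 (x -125 to 265, y +-105), wooden fences round a panel at its far end, steel bolt lock at its near end. Origin at table height under the lock. +x: from the lock to the panel, the way the bolt slides to lock; +y left, z up. The bolt lies along x at y -50 to -10, the catch's press plate beside it at y 14 to 48.
- bolt_tab: Upright steel thumb tab across the bolt, 6 thick (x), 32 wide (y), 34 to 74 above the table. Origin: middle of its rear face (looks to the jig's -x; push it to +x), 54 up; axes as jig. At jig x -45, y -30 with the bolt at 0. Behind it is only the flat bolt bar, top 34 up: a fingertip above that fits behind the tab.
- catch_pad: Steel press plate of the spring catch, 100 long (x), 34 wide (y), 4 thick, beside the bolt on its left. Origin: middle of its top, at jig x -45, y 31; top 54 above the table when up, 40 fully down. Polished, sinks level. Its middle is 61 to the left of the tab's middle. Nothing stands over it: a fingertip can slide along it while pressing.
- bolt (a joint): Bolt travel along jig +x, m: 0 drawn back (starts 0 to 0.002), 0.042 home at its end stop, nose 19 mm over the panel's edge. Friction about 1.5 N. Lugs on its side meet the catch's tooth: with the catch up it is blocked at 0.003, and at 0.016 and 0.029 if let go on the way. Beyond 0.039 the catch can spring up behind the last lug and lock it.
- catch (a joint): How far the catch is pressed down, m: 0 = up (spring), 0.014 = fully down on its stop. Spring about 2.5 N at the top, 6 N fully down. The bolt slides freely only while this is above about 0.0075; between there and the stop is best, since pressing hard on the stop adds drag.
- panel: Loose wooden panel being carved, 176 x 176 x 16 thick, lying flat between the jig's fences (1 to 4 mm clearance; open towards the lock), about 156 mm along the jig's +x from its origin. Origin at the centre of its underside, 8 above the table.
- chisel_wide: Loose wide chisel lying beside the jig; origin on the table under the front end of its wooden handle (110 long, 28 thick), blade along its +x. Bystander.
- chisel_narrow: Loose narrow chisel lying beside the jig; origin on the table under the front end of its wooden handle (110 long, 28 thick), blade along its +x. Bystander.
- gouge: Loose gouge lying across the panel; origin on the panel's top under the front end of its handle (110 long, 28 thick), 90 to 115 mm beyond the panel's near edge. Bystander.
- mallet: Round wooden carver's mallet, 165 tall, 80 across, standing on the table; loose, origin at the centre of its underside. Bystander, more than 0.42 m to one side of the robot.
- tape_measure: Red tape measure, 70 x 35 x 62 tall; loose, origin at the centre of its underside. Bystander, more than 0.42 m to one side of the robot.
- wax_block: Block of wax, 75 x 50 x 26; loose, origin at the centre of its underside. Bystander, more than 0.42 m to one side of the robot.
- glue: White bottle, 130 tall, 54 across; loose, origin at the centre of its underside. Bystander, more than 0.42 m to one side of the robot.
- offcut: Loose wood offcut, 110 x 30 x 25 high, lying on the jig's bed to the right of the bolt, clear of it; origin at the centre of its underside, near jig y -85. Bystander.
Not all that is in view belongs to the job. There is more than one size of the panel; the one meant has the size given above.

How it is judged (in metres and radians):
On the way, in this order (a step that is already met when the one before it is completed fails the run):
1. a fingertip presses the catch down while the bolt is still drawn back (value of joint catch above 0.0065 m and value of joint bolt below 0.008 m and contact force between the fingers and catch_pad above 0.5 N).
2. the bolt is past half-way, pushed by one fingertip while the other still holds the catch down (value of joint bolt between 0.02 and 0.0385 m and value of joint catch above 0.0065 m and contact force between the fingers and catch_pad above 0.5 N and contact force between the fingers and bolt_tab above 0.3 N).
At the end, for the whole second after the job is handed in: The bolt is home (more than 38.5 of its 42 mm travel) and at rest, the catch has sprung back up (pressed less than 2 mm), and the panel lies flat within 8 mm of where it began (value of joint bolt above 0.0385 m and value of joint catch below 0.002 m and velocity of joint bolt below 0.005 m/s and distance of panel from where it was at the start of the episode below 0.008 m and angle between panel's own z axis and vertical below 0.05 rad); the robot touches nothing.
It fails at once if the panel is lifted, tipped or shifted by more than 8 mm (distance of panel from where it was at the start of the episode above 0.008 m or angle between panel's own z axis and vertical above 0.1 rad).
It fails at once if a tool or other loose thing on the bench or panel is lifted, carried or moved more than 15 mm (distance of any of chisel_wide, chisel_narrow, gouge, mallet, tape_measure, wax_block, glue, offcut from where it was at the start of the episode above 0.015 m).
It also fails if it takes over 42 s, if anything falls off the work surface, if the arm or the gripper's body presses on something with over 40 N, if the wrist force passes 120 N, or if a joint passes its speed limit or range.

## Working session

There is one attempt and no reset: what is moved stays moved. The work goes in short steps, Python scripts to look and compute and a shell command to move; the robot and the scene stay as the last step left them, time stands still between calls to the robot, and variables do not carry over. Pictures are saved under pics/ and viewed, at most 10 in all, crops included, and the job is handed in when it is done.

```bash
ls; mkdir -p pics; python3 - <<'E'
from cell import r
import cv2
s=r.get_state();print(s)
for n in("scene","top"):
    im=r.camera(n);cv2.imwrite(f"pics/{n}0.png",im[:,:,::-1]);print(n,r.camera_model(n))
E
```

```text
pics
{'clock': 0.0, 'joints': array([ 1.20357950e+00,  2.77137347e-01, -2.79122258e-02,  1.26799849e+00,
        2.99897097e-05,  1.46739322e+00]), 'qvel': array([-7.43837683e-04,  4.39917528e-04, -1.24178895e-05,  6.83982019e-05,
       -5.52345814e-05,  2.46452566e-04]), 'joint_efforts': array([-2.58453911e-04, -4.45513487e+01,  2.95199758e+01,  1.64067512e-02,
       -1.99773576e-04,  8.18670944e-07]), 'tool_pos': array([162.68215032, 602.60104756, 214.84227762]), 'ee_rot': array([ 1.31524612e-01,  9.91312266e-01, -1.09134628e-03, -2.77071648e-04]), 'contact_force': array([ 0.12592983, -0.37898234, -0.09007712]), 'torque': array([-0.0028289 ,  0.03455279, -0.01876369]), 'finger_force': 0.0, 'finger_gap': 85.19774567196468}
scene {'fx': 382.3953560166493, 'fy': 382.3953560166493, 'cx': 272.6695236311034, 'cy': 209.03487306834393, 'view': array([[-8.86108551e-01,  4.63053764e-01,  1.98203842e-02,
         5.08903209e+02],
       [-2.99464951e-01, -6.04653020e-01,  7.38048419e-01,
         9.88655306e+01],
       [ 3.53740554e-01,  6.48055505e-01,  6.74456584e-01,
        -1.42650132e+03],
       [ 0.00000000e+00,  0.00000000e+00,  0.00000000e+00,
         1.00000000e+00]])}
top {'fx': 429.0267135623592, 'fy': 429.0267135623592, 'cx': 279.60130043318225, 'cy': 211.64654299501734, 'view': array([[-1.45479793e-02, -9.99588989e-01,  2.47024120e-02,
        -1.84676159e+01],
       [ 9.98605286e-01, -1.32708118e-02,  5.11015549e-02,
        -5.62316764e+02],
       [-5.07527306e-02,  2.54113835e-02,  9.98387912e-01,
        -1.47159144e+03],
       [ 0.00000000e+00,  0.00000000e+00,  0.00000000e+00,
         1.00000000e+00]])}
```

View pics/top0.png

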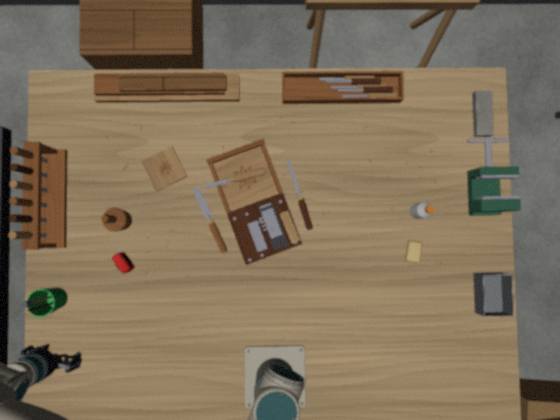

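View pics/scene0.png

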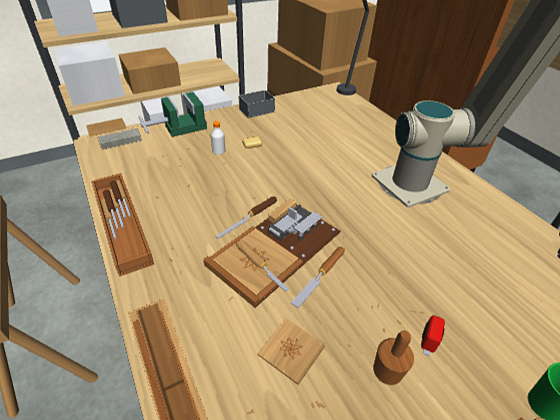

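The top view shows the jig at about cols 208-300, rows 140-263. The lock is around (262,228) and jig +x points up and slightly left. The loose panel at (163,168) is a decoy. I'll enlarge the lock area.

```bash
cat > h.py <<'E'
import numpy as np,cv2
from cell import r
def ray(n,px,z,m=None):
    m=m or r.camera_model(n);V=np.array(m["view"]);R=V[:3,:3];c=-R.T@V[:3,3]
    d=R.T@np.array([(px[0]-m["cx"])/m["fx"],-(px[1]-m["cy"])/m["fy"],-1])
    return c+d*(z-c[2])/d[2]
def proj(n,p,m=None):
    m=m or r.camera_model(n);V=np.array(m["view"]);q=V[:3,:3]@np.asarray(p,float)+V[:3,3]
    return np.array([m["cx"]+m["fx"]*q[0]/-q[2],m["cy"]-m["fy"]*q[1]/-q[2]])
E
python3 - <<'E'
import cv2
a=cv2.imread("pics/top0.png")[185:270,220:310]
cv2.imwrite("pics/c1.png",cv2.resize(a,None,fx=7,fy=7,interpolation=cv2.INTER_CUBIC))
E
```

```text
(no output)
```

View pics/c1.png

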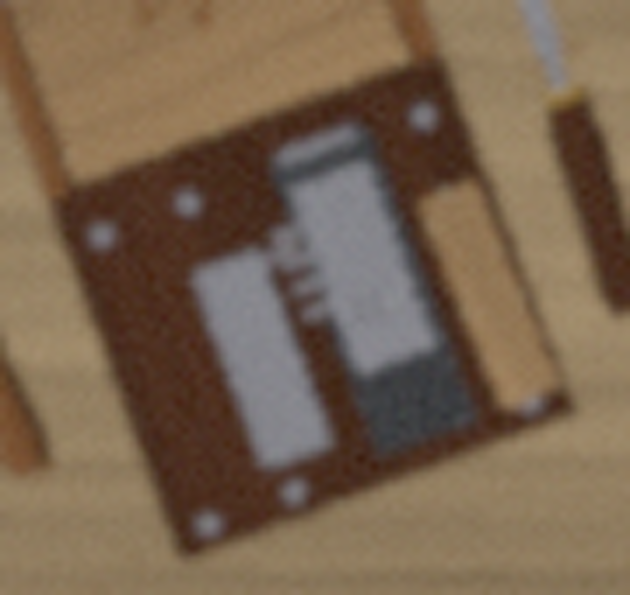

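The crop shows the bed's near corners at (185,553) and (570,408). The plate's corners are (192,270), (262,248), (332,447) and (260,468). The bolt lies right of it and the offcut is at the far right.

```bash
python3 - <<'E'
from h import *
f=lambda c:(220+(c[0]+.5)/7-.5,185+(c[1]+.5)/7-.5)
P=lambda c,z:ray("top",f(c),z)
a,b=P((185,553),8),P((570,408),8); print(a,b,np.linalg.norm(a-b))
pl=[P(c,54) for c in((192,270),(262,248),(332,447),(260,468))];m=np.mean(pl,0)
print(m,[np.linalg.norm(pl[i]-pl[i-1]) for i in range(4)])
y=(a-b)/np.linalg.norm(a-b);x=np.array([y[1],-y[0],0]);
x2=(pl[0]+pl[1]-pl[2]-pl[3]);print("yaw",np.degrees(np.arctan2(x[1],x[0])),np.degrees(np.arctan2(x2[1],x2[0])))
o=(a+b)/2+125*x;print("jig from bed",o[:2],"from plate",(m+45*x-31*y)[:2])
s=r.get_state()
from scipy.spatial.transform import Rotation as R
print(R.from_quat(s['ee_rot']).as_matrix())
c=r.camera_model("wrist");V=c['view'];print(c, -V[:3,:3].T@V[:3,3])
E
```

```text
[384.44964455  92.14892908   8.        ] [452.89455138 -99.17226702   8.        ] 203.1957316193327
[480.0447313   52.05669338  54.        ] [np.float64(100.32297732363183), np.float64(35.1830077846476), np.float64(101.18373213122531), np.float64(35.86727312753376)]
yaw 19.684603038881807 18.481162899269627
jig from bed [536.36723517  38.59361191] from plate [532.85709035  38.02620048]
[[-9.65407669e-01  2.60744068e-01 -7.50306998e-04]
 [ 2.60745050e-01  9.65405799e-01 -1.91371424e-03]
 [ 2.25361091e-04 -2.04315324e-03 -9.99997887e-01]]
{'fx': 336.81010745020984, 'fy': 336.81010745020984, 'cx': 274.4197108631271, 'cy': 200.18403740946871, 'view': array([[ 2.61582142e-01,  9.65181079e-01, -5.18042539e-04,
        -6.24778694e+02],
       [-9.17050860e-01,  2.48370504e-01, -3.11977264e-01,
         3.92482916e+01],
       [-3.00985886e-01,  8.20827526e-02,  9.50089426e-01,
        -3.79984822e+02],
       [ 0.00000000e+00,  0.00000000e+00,  0.00000000e+00,
         1.00000000e+00]])} [ 85.05356064 624.46665546 372.94047391]
```

```bash
cat >> h.py <<'E'
from scipy.spatial.transform import Rotation as R
def jig(x,y,z,o=(534.5,38.3),yaw=19.1):
    return np.r_[np.array(o),0]+R.from_euler('z',yaw,degrees=True).apply([x,y,z])
def goto(p,yaw=19.1):
    s=r.get_state();T=R.from_quat(s['ee_rot'])
    G=R.from_euler('z',yaw,degrees=True)*R.from_matrix([[-1,0,0],[0,1,0],[0,0,-1]])
    print("shift",(T.inv().apply(p-s['tool_pos'])/60).round(3),"turn",(np.degrees((T.inv()*G).as_rotvec())/10).round(3), "pos",s['tool_pos'].round(1),"F",s['contact_force'].round(2),"gap",s['finger_gap'].round(1),"t",s['clock'])
E
python3 -c "
from h import *
goto(jig(-80,.5,200))"
```

```text
Traceback (most recent call last):
  File "h.py", line 16, in goto
    print("shift",(T.inv().apply(p-s['tool_pos'])/60).round(3),"turn",(np.degrees((T.inv()*G).as_rotvec())/10).round(3), "pos",s['tool_pos'].round(1),"F",s['contact_force'].round(2),"gap",s['finger_gap'].round(1),"t",s['clock'])
                                                                                                                                                                                            ^^^^^^^^^^^^^^^^^^^^^
AttributeError: 'float' object has no attribute 'round'
```

```bash
sed -i "s/s\['finger_gap'\].round(1)/round(s['finger_gap'],1)/" h.py
python3 -c "
from h import *
goto(jig(-80,.5,200))"
```

```text
shift [-7.328 -8.207  0.264] turn [-0.011 -0.005 -3.421] pos [162.7 602.7 215. ] F [ 0.24  0.01 -0.21] gap 85.4 t 0.1
```

```bash
python3 -m handwheel '[[-7.33,-8.2,0.2,0,0,-3.42,-0.08],[-7.33,-8.2,0.2,0,0,-3.42,-0.08],[-7.33,-8.2,0.2,0,0,-3.42,-0.08],[-7.33,-8.2,0.2,0,0,-3.42,-0.08],[-7.33,-8.2,0.2,0,0,-3.42,-0.08],[-7.33,-8.2,0.2,0,0,-3.42,-0.08],[-7.33,-8.2,0.2,0,0,-3.42,-0.08],[-7.33,-8.2,0.2,0,0,-3.42,-0.08],[-7.33,-8.2,0.2,0,0,-3.42,-0.08],[-7.33,-8.2,0.2,0,0,-3.42,-0.08],[-7.33,-8.2,0.2,0,0,-3.42,-0.08],[-7.33,-8.2,0.2,0,0,-3.42,-0.08]]'
python3 - <<'E'
from h import *
goto(jig(-80,.5,200))
m=r.camera_model("wrist");im=r.camera("wrist");cv2.imwrite("pics/w1.png",im[:,:,::-1]);np.save("w1.npy",m,allow_pickle=True)
E
```

```text
clock: 1.6
tool_pos: [460.1, 11.5, 203.6]
ee_rot: [-0.164, 0.987, -0.0, -0.0]
contact_force: [-0.3, 0.6, 0.3]
finger_gap: 46.1
finger_force: 0.0
shift [0.015 0.024 0.06 ] turn [-0.    -0.002 -0.027] pos [460.1  11.5 203.6] F [-0.25  0.61  0.35] gap 46.1 t 1.6
```

View pics/w1.png

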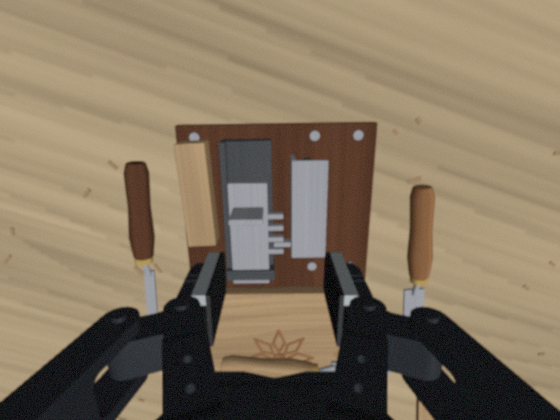

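The wrist view has jig +x pointing down and jig +y to the right. The plate is at cols 291-328, rows 159-258. The tab's dark face is at about (246,213) and the fingertips are near (212,258) and (340,258). I'll zoom in for the edges.

```bash
python3 - <<'E'
import cv2
a=cv2.imread("pics/w1.png")[130:290,190:360]
cv2.imwrite("pics/c2.png",cv2.resize(a,None,fx=3.5,fy=3.5,interpolation=cv2.INTER_CUBIC))
E
```

```text
(no output)
```

View pics/c2.png

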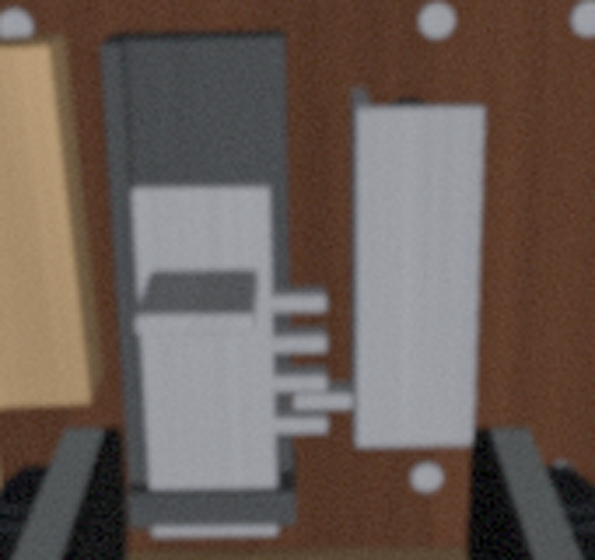

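The crop shows the plate's corners at (356,107), (486,107), (474,447) and (355,447). The tab's rear face runs from its base at row 271 to its top edge at row 316, cols 136-254.

```bash
python3 - <<'E'
from h import *
m=np.load("w1.npy",allow_pickle=True).item()
f=lambda c:(190+(c[0]+.5)/3.5-.5,130+(c[1]+.5)/3.5-.5)
P=lambda c,z:ray("wrist",f(c),z,m)
pl=np.array([P(c,54) for c in((356,107),(486,107),(474,447),(355,447))])
c=pl.mean(0);x=pl[2]+pl[3]-pl[0]-pl[1];x/=np.linalg.norm(x);y=np.array([-x[1],x[0],0])
print("plate",c,"yaw",np.degrees(np.arctan2(x[1],x[0])),[np.linalg.norm(pl[i]-pl[i-1]).round(1) for i in range(4)])
for n,q,z in(("top",((136,316),(254,316)),74),("base",((148,271),(257,271)),34)):
    t=[P(k,z) for k in q];tm=(t[0]+t[1])/2
    print(n,tm,np.linalg.norm(t[0]-t[1]),"rel plate",(tm-c)@x,(tm-c)@y)
o=c+45*x-31*y;print("origin",o)
s=r.get_state();d=s['tool_pos']-o;print("tcp in jig",d@x,d@y,s['tool_pos'])
T=R.from_quat(s['ee_rot'])
for yy in(-23,23,-30,30): print(yy,(proj("wrist",s['tool_pos']+T.apply([0,yy,6]),m)-[190,130])*3.5)
E
```

```text
plate [479.40638637  54.59843658  54.        ] yaw 19.58395168739624 [np.float64(100.2), np.float64(34.4), np.float64(100.3), np.float64(34.6)]
top [499.99366438  -2.01763863  74.        ] 30.89841006929521 rel plate 0.4193207972786026 -60.24151523606916
base [501.83712935  -2.51767791  34.        ] 32.10059717844241 rel plate 1.9885368428555654 -61.330534694646325
origin [532.19401662  40.47519003  54.        ]
tcp in jig -78.1363954192502 -1.4677698913655568 [459.06968268  12.90197071 203.50957129]
-23 [150.79195788 405.39205587]
23 [450.70346411 404.63447126]
-30 [105.16265031 405.50731674]
30 [496.35157368 404.5191629 ]
```

```bash
sed -i "s/o=(534.5,38.3),yaw=19.1/o=(532.2,40.5),yaw=19.5/;s/yaw=19.1/yaw=19.5/" h.py
python3 -m handwheel '[[0,0.03,1,0,0,-0.06,-0.08],[0,0.03,2.1,0,0,-0.06,-0.08],[0,0.03,2.1,0,0,-0.06,-0.08],[0,0.03,2.1,0,0,-0.06,-0.08],[0,0.03,2.1,0,0,-0.06,-0.08]]'
python3 - <<'E'
from h import *
goto(jig(-78,.5,54))
m=r.camera_model("wrist");im=r.camera("wrist");cv2.imwrite("pics/w2.png",im[:,:,::-1]);np.save("w2.npy",m,allow_pickle=True)
E
```

```text
clock: 2.28
tool_pos: [461.4, 15.6, 80.8]
ee_rot: [-0.171, 0.985, -0.001, 0.003]
contact_force: [1.4, 0.0, 0.9]
finger_gap: 46.0
finger_force: 0.0
shift [0.051 0.007 0.446] turn [-0.013  0.028  0.023] pos [461.4  15.6  80.8] F [1.37 0.01 0.93] gap 46.0 t 2.275
```

View pics/w2.png

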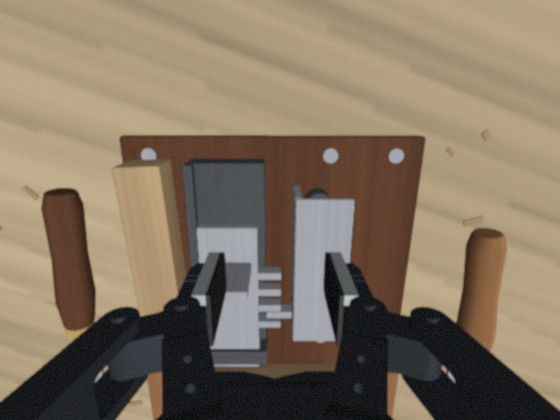

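The wrist view shows the left-of-picture finger over the bolt bar, behind the tab (dark face at about (238,275)). The other finger is over the plate (cols 295-352). Next I descend to contact.

```bash
python3 -m handwheel '[[0,0,0.15,0,0,0,-0.08],[0,0,0.15,0,0,0,-0.08],[0,0,0.2,0,0,0,-0.08],[0,0,0.2,0,0,0,-0.08],[0,0,0.2,0,0,0,-0.08]]'
python3 -c "
from h import *
goto(jig(-78,.5,54))"
```

```text
clock: 2.95
tool_pos: [458.6, 15.4, 65.9]
ee_rot: [-0.171, 0.985, 0.0, -0.0]
contact_force: [-0.1, 0.2, 0.5]
finger_gap: 46.4
finger_force: 0.0
shift [ 0.004 -0.006  0.199] turn [ 0.001 -0.001  0.018] pos [458.6  15.4  65.9] F [-0.15  0.23  0.54] gap 46.4 t 2.95
```

```bash
python3 -m handwheel '[[0,0,0.05,0,0,0,-0.08],[0,0,0.1,0,0,0,-0.08],[0,0,0.1,0,0,0,-0.08],[0,0,0.1,0,0,0,-0.08]]'; python3 -m handwheel '[[0,0,0.03,0,0,0,-0.08],[0,0,0.05,0,0,0,-0.08],[0,0,0.05,0,0,0,-0.08],[0,0,0.05,0,0,0,-0.08]]'
```

```text
clock: 3.45
tool_pos: [458.6, 15.4, 59.9]
ee_rot: [-0.171, 0.985, 0.0, -0.0]
contact_force: [-0.0, 0.1, 0.4]
finger_gap: 46.0
finger_force: 0.0
clock: 3.95
tool_pos: [458.7, 15.4, 57.0]
ee_rot: [-0.171, 0.985, 0.0, -0.0]
contact_force: [-0.0, -0.0, 0.4]
finger_gap: 46.1
finger_force: 0.0
```

```bash
for i in 1 2; do python3 -m handwheel '[[0,0,0.03,0,0,0,-0.08],[0,0,0.05,0,0,0,-0.08],[0,0,0.05,0,0,0,-0.08],[0,0,0.05,0,0,0,-0.08]]' | grep -E "tool_pos|force"; done
```

```text
tool_pos: [458.7, 15.4, 54.0]
contact_force: [-0.2, 1.0, -0.1]
finger_force: 0.0
tool_pos: [458.7, 15.4, 51.0]
contact_force: [-0.4, 0.5, -0.2]
finger_force: 0.0
```

```bash
python3 - <<'E'
from h import *
print([r.get_state()['contact_force'].round(2),r.get_state()['torque'].round(2)])
a=r.camera("wrist")[150:400,120:440,::-1];b=r.camera("scene")[180:280,190:350,::-1]
a=cv2.resize(a,None,fx=1.5,fy=1.5);b=cv2.resize(b,None,fx=2,fy=2.0)
b=cv2.copyMakeBorder(b,0,a.shape[0]-b.shape[0],0,0,cv2.BORDER_CONSTANT)
cv2.imwrite("pics/w3.png",np.hstack([a,b]))
E
```

```text
[array([-0.39,  0.45, -0.16]), array([-0.04,  0.06, -0.02])]
```

View pics/w3.png

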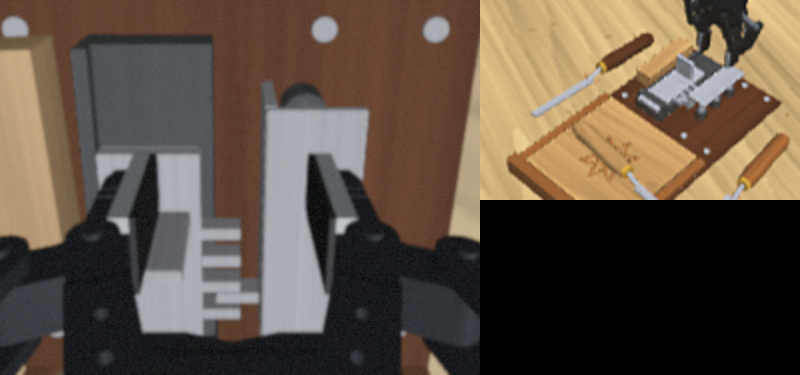

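The picture shows the plate-side finger over the right half of the plate (cols 310-355) and the other finger in line with the tab (cols 148-190). The plate still looks up, so I keep descending until force shows.

```bash
for i in 1 2; do python3 -m handwheel '[[0,0,0.02,0,0,0,-0.08],[0,0,0.03,0,0,0,-0.08],[0,0,0.03,0,0,0,-0.08],[0,0,0.03,0,0,0,-0.08]]' | grep -E "tool_pos|force"; done
```

```text
tool_pos: [458.7, 15.4, 49.2]
contact_force: [-0.1, 0.5, 0.4]
finger_force: 0.0
tool_pos: [458.7, 15.4, 47.4]
contact_force: [0.1, 0.4, -0.4]
finger_force: 0.0
```

```bash
python3 - <<'E'
from h import *
b=r.camera("scene")[:,:,::-1];cv2.imwrite("pics/scene2.png",b);a=cv2.imread("pics/scene0.png")
k=lambda i:cv2.resize(i[165:245,255:345],None,fx=4.4,fy=4.4,interpolation=cv2.INTER_CUBIC)
cv2.imwrite("pics/c3.png",np.hstack([k(a),k(b)]))
s=r.get_state();T=R.from_quat(s['ee_rot'])
for yy in(-30,30):
  for z in(0,11): print(yy,z,((proj("scene",s['tool_pos']+T.apply([0,yy,z]))-[255,165])*4.4).round())
print(((proj("scene",jig(-78,31,54))-[255,165])*4.4).round(),((proj("scene",jig(-45,-30,74))-[255,165])*4.4).round())
E
```

```text
-30 0 [198. 192.]
-30 11 [197. 203.]
30 0 [262. 231.]
30 11 [261. 242.]
[264. 224.] [170. 186.]
```

View pics/c3.png

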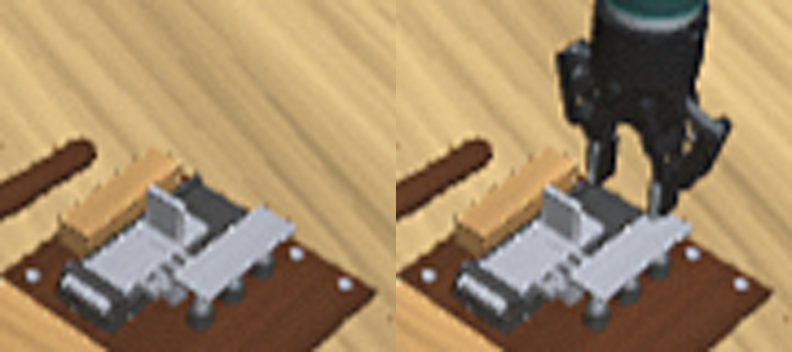

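In the scene crop the plate-side fingertip ends at about (261,215). The plate point under it is at (264,224), so the tips are still 10 mm or so above the plate and it is not pressed. I go on down.

```bash
for i in 1 2 3; do python3 -m handwheel '[[0,0,0.02,0,0,0,-0.08],[0,0,0.03,0,0,0,-0.08],[0,0,0.03,0,0,0,-0.08]]' | grep -E "tool_pos|force: \["; done
```

```text
tool_pos: [458.6, 15.4, 45.5]
contact_force: [0.3, 0.3, 1.7]
tool_pos: [458.6, 15.4, 43.8]
contact_force: [0.0, 0.1, 0.7]
tool_pos: [458.6, 15.4, 41.9]
contact_force: [0.1, 0.9, 0.5]
```

```bash
for i in 1 2; do python3 -m handwheel '[[0,0,0.02,0,0,0,-0.08],[0,0,0.03,0,0,0,-0.08],[0,0,0.03,0,0,0,-0.08]]' | grep -E "tool_pos|contact_force: \["; done
python3 - <<'E'
from h import *
print(np.mean([r.get_state()['contact_force'] for _ in range(5)],0),r.get_state()['torque'])
b=r.camera("scene")[:,:,::-1];w=r.camera("wrist")[150:330,170:390,::-1]
k=lambda i:cv2.resize(i[165:245,255:345],(440,391),interpolation=cv2.INTER_CUBIC)
cv2.imwrite("pics/c4.png",np.hstack([k(b),cv2.resize(w,(360,391))]))
E
```

```text
tool_pos: [458.6, 15.4, 40.1]
contact_force: [-0.6, -0.1, 0.0]
tool_pos: [458.6, 15.4, 38.3]
contact_force: [0.0, -1.0, -0.1]
[ 0.00323762 -1.0419     -0.14223825] [ 0.03917814  0.03417342 -0.04377061]
```

View pics/c4.png

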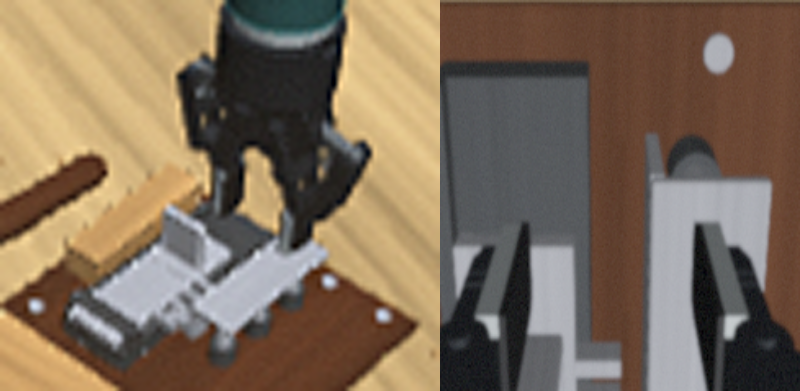

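The plate-side fingertip, at (293,247), has now just about reached the plate's surface at (293,249). The tips stand about 15 mm behind the TCP. Force should rise from here.

```bash
for i in 1 2; do python3 -m handwheel '[[0,0,0.02,0,0,0,-0.08],[0,0,0.03,0,0,0,-0.08],[0,0,0.03,0,0,0,-0.08]]' | grep -E "tool_pos|contact_force: \["; done;python3 -c "
from h import *
print(r.get_state()['torque'],r.get_state()['clock'])"
```

```text
tool_pos: [458.6, 15.4, 36.5]
contact_force: [-0.2, 0.3, -0.4]
tool_pos: [458.8, 15.4, 34.9]
contact_force: [-0.9, 0.0, 2.7]
[0.10750106 0.14664615 0.02991115] 8.825
```

```bash
for i in 1 2; do python3 -m handwheel '[[0,0,0.03,0,0,0,-0.08],[0,0,0.06,0,0,0,-0.08],[0,0,0.08,0,0,0,-0.08],[0,0,0.08,0,0,0,-0.08],[0,0,0.08,0,0,0,-0.08]]' | grep -E "tool_pos|contact_force: \["; done;python3 -c "
from h import *
print(r.get_state()['torque'],r.get_state()['clock'])"
```

```text
tool_pos: [458.8, 15.4, 30.1]
contact_force: [0.2, -0.1, 3.4]
tool_pos: [458.8, 15.4, 25.3]
contact_force: [-0.5, 0.2, 3.5]
[0.12276152 0.12089158 0.00402182] 10.075
```

```bash
python3 - <<'E'
from h import *
L=[]
for _ in range(8): r.camera("top");L.append(np.r_[r.get_state()['contact_force'],r.get_state()['torque']])
print(np.mean(L,0).round(2),np.std(L,0).round(2))
E
python3 -m handwheel '[[0,0,0.02,0,0,0,-0.08],[0,0,0.02,0,0,0,-0.08],[0,0,0.02,0,0,0,-0.08],[0,0,0.02,0,0,0,-0.08]]' | grep -E "tool_pos|contact_force: \["
python3 - <<'E'
from h import *
L=[]
for _ in range(8): r.camera("top");L.append(np.r_[r.get_state()['contact_force'],r.get_state()['torque']])
print(np.mean(L,0).round(2),np.std(L,0).round(2))
E
```

```text
[ 0.22  0.08  4.18  0.14  0.03 -0.  ] [0.4  0.5  0.73 0.03 0.02 0.04]
tool_pos: [458.9, 15.4, 24.1]
contact_force: [0.1, 0.6, 4.9]
[ 0.27  0.35  4.63  0.18 -0.06 -0.01] [0.58 0.46 0.62 0.03 0.04 0.02]
```

```bash
python3 -m handwheel '[[-0.05,0,0.015,0,0,0,-0.08],[-0.12,0,0.015,0,0,0,-0.08],[-0.2,0,0.015,0,0,0,-0.08],[-0.28,0,0.015,0,0,0,-0.08],[-0.3,0,0.015,0,0,0,-0.08],[-0.3,0,0.015,0,0,0,-0.08]]' | grep -E "tool_pos|contact_force: \["; python3 -m handwheel '[[-0.03,0,0,0,0,0,-0.08],[-0.06,0,0,0,0,0,-0.08],[-0.1,0,0,0,0,0,-0.08],[-0.1,0,0,0,0,0,-0.08]]'; python3 -m handwheel '[[-0.03,0,0,0,0,0,-0.08],[-0.06,0,0,0,0,0,-0.08],[-0.1,0,0,0,0,0,-0.08],[-0.1,0,0,0,0,0,-0.08]]'
```

```text
tool_pos: [475.5, 21.6, 22.9]
contact_force: [-1.5, 0.2, 5.7]
clock: 12.62
tool_pos: [481.2, 23.5, 23.0]
ee_rot: [-0.171, 0.985, 0.0, -0.0]
contact_force: [-2.2, -1.3, 5.7]
finger_gap: 46.0
finger_force: 2.8
clock: 13.12
tool_pos: [486.6, 25.5, 23.0]
ee_rot: [-0.171, 0.985, -0.0, -0.0]
contact_force: [-2.9, -1.1, 4.9]
finger_gap: 46.6
finger_force: 2.9
```

```bash
python3 -m handwheel '[[-0.05,0,0,0,0,0,-0.08],[-0.1,0,0,0,0,0,-0.08],[-0.15,0,0,0,0,0,-0.08],[-0.2,0,0,0,0,0,-0.08],[-0.25,0,0,0,0,0,-0.08],[-0.3,0,0,0,0,0,-0.08],[-0.35,0,0,0,0,0,-0.08],[-0.35,0,0,0,0,0,-0.08]]' | grep -E "tool_pos|contact_force: \["; for i in 1 2; do python3 -m handwheel '[[-0.03,0,0,0,0,0,-0.08],[-0.06,0,0,0,0,0,-0.08],[-0.08,0,0,0,0,0,-0.08],[-0.08,0,0,0,0,0,-0.08]]'| grep -E "clock|tool_pos|contact_force: \["; done
```

```text
tool_pos: [506.4, 32.6, 22.9]
contact_force: [-3.4, -1.0, 4.9]
clock: 14.62
tool_pos: [510.7, 34.1, 22.9]
contact_force: [-3.7, -1.3, 6.4]
clock: 15.12
tool_pos: [515.5, 35.8, 23.0]
contact_force: [-3.2, -1.4, 4.3]
```

```bash
for i in 1 2 3; do python3 -m handwheel '[[-0.02,0,0,0,0,0,-0.08],[-0.035,0,0,0,0,0,-0.08],[-0.035,0,0,0,0,0,-0.08]]'| grep -E "clock|tool_pos|contact_force: \["; done
```

```text
clock: 15.5
tool_pos: [517.7, 36.6, 23.0]
contact_force: [-2.9, -0.8, 3.7]
clock: 15.88
tool_pos: [518.7, 37.0, 23.0]
contact_force: [-6.4, -2.4, 5.6]
clock: 16.25
tool_pos: [518.6, 37.0, 23.0]
contact_force: [-10.1, -3.7, 10.7]
```

```bash
python3 -m handwheel '[[0.03,0,0,0,0,0,-0.08],[0.03,0,-0.15,0,0,0,-0.08],[0.03,0,-0.3,0,0,0,-0.08],[0.03,0,-0.4,0,0,0,-0.08],[0.2,0,-0.45,0,0,0,-0.08],[0.3,0,-0.5,0,0,0,-0.08],[0.3,0,-1,0,0,0,-0.08],[0.3,0,-2,0,0,0,-0.08],[0.3,0,-3,0,0,0,-0.08],[0.3,0,-3,0,0,0,-0.08],[0.3,0,-3,0,0,0,-0.08]]'
python3 - <<'E'
from h import *
goto(jig(-30,0,200))
m=r.camera_model("wrist");w=r.camera("wrist")[:,:,::-1];cv2.imwrite("pics/w5.png",w)
for p in [jig(-95,14,54),jig(5,48,54),jig(-3,-30,74),jig(-45,-30,74)]: print(proj("wrist",p,m).round())
E
```

```text
clock: 17.62
tool_pos: [505.4, 31.9, 203.8]
ee_rot: [-0.171, 0.985, -0.0, 0.001]
contact_force: [-0.8, -0.1, -0.3]
finger_gap: 46.3
finger_force: 0.0
shift [ 0.031 -0.013  0.063] turn [-0.005  0.014  0.019] pos [505.4  31.9 203.8] F [-0.81 -0.08 -0.29] gap 46.3 t 17.625
[289. 105.]
[322. 212.]
[240. 211.]
[238. 166.]
```

View pics/w5.png

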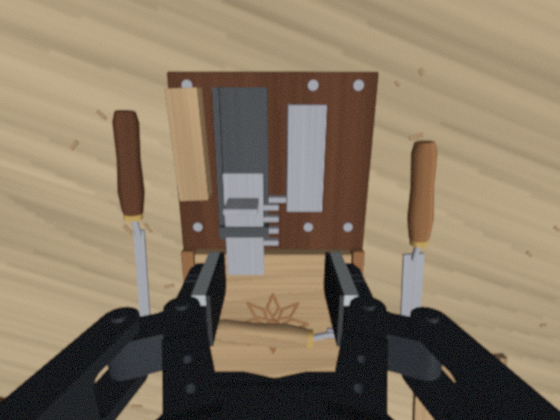

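The tab's top edge is at about row 210, against 211 predicted for the bolt at home, and the nose reaches over the panel. The plate's corners, (289,105) and (324,213), match its up height. Nothing else has moved, so I hand in.

```bash
python3 -m handwheel '[[0,0,0,0,0,0,-0.08],[0,0,0,0,0,0,-0.08]]'|head -1; python3 -c "
from cell import r
print(r.job_done())"
```

```text
clock: 17.92
the job is handed in; nothing more can be done
None
```

I pushed the bolt fully home over the panel's edge with the catch held down, then let the catch spring back up. The last picture shows the bolt home, the catch up and the other things where they were. The job was handed in at about 18 s, and the hand-in returned no verdict.

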